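# Shut the slide box and push it home against its stop

### The job

Using only the fingertips, push the lid of the open blue slide box over until it is fully shut, then gently push the shut box back along the worktop until its back sits flush against the aluminium stop strip, within the strip's length. Do not pick up or tip the box, and leave everything else where it stands; the other blue box, already shut at the back, is not part of the job.

Things in the scene. Friction and masses are not known exactly. Their poses are not given: they have to be found in the camera images.
- slide_case: The open blue slide box, loose, about 0.35 kg, 100 (x) by 170 mm (y), 45 mm high when shut, base 30 mm high. Origin: centre of its underside, z up. Its front with the catch is at x = -51 mm and looks to the robot; its back face is at x = +49 mm, with the lid hinge at the back. It slides when its front is pushed with some 2 to 4 N; swinging the lid shifts it hardly at all.
- slide_case_lid (a joint): That box's lid angle, rad: 0 shut, 1.57 straight up, 1.92 leaning fully back. Axis at point lid_hinge. Lid about 90 g, 100 mm from hinge to free edge. Above about 0.8 rad hinge friction holds it where it is left; below that it sinks slowly shut. No latch.
- lid_hinge (a point): Middle of the lid's hinge axis, which runs along the box's y axis, 31 mm above the box's underside.
- lid_edge (a point): Point on the lid's outer (upper) face at the middle of its free front edge, 102 mm from the hinge axis along the lid and 14 mm outward from it. It moves with the lid; the lid's rim is 14 mm deep, inward from this face.
- stop_strip: Fixed straight aluminium angle strip with black ends, behind the box: 280 mm long (its y), 22 mm high, upright 6 mm thick, 30 mm foot behind. Origin: middle of its front face, on the worktop. Its x axis points away from the robot, square to that face; the stored box has its origin at x = -49 mm in this frame. The lid hinge passes above the strip.
- petri_2: Bystander: petri dish with pink medium, 60 mm across, 15 mm high. Origin at the centre of its underside.
- petri_1: Bystander: petri dish with cream medium, 60 mm across, 15 mm high. Origin at the centre of its underside.
- cover_glass_box: Bystander: small white box with a teal band, 34 x 52 x 21 mm. Origin at the centre of its underside.
- stain_bottle: Bystander: brown bottle with a black cap, 34 mm across, 75 mm high. Origin at the centre of its underside.
- tape_roll: Bystander: roll of cream tape lying flat, 101 mm across, 24 mm high. Origin at the centre of its underside.
- screw_pot: Bystander: clear pot with a grey lid, 41 mm across, 40 mm high. Origin at the centre of its underside.
- marker_red: Bystander: white marker with a red cap, lying, 132 mm long along its y axis, 14 mm thick. Origin at the centre of its underside.
Mind the look-alikes: they are no part of the job. Leave any pink look-alike of the slide_case alone.

How it is judged:
By the outcome, as a careful person would: the job done as asked, in the order asked, and still so for the second after the job is handed in, with the robot touching nothing.
It also fails if it takes over 58 s, if anything falls off the work surface, if the arm or the gripper's body presses on something with over 40 N, if the wrist force passes 120 N, or if a joint passes its speed limit or range.

### The arm

A 6-joint arm with a two-finger parallel gripper is mounted at the origin on a cart in front of the work surface, level with it; the furniture and walls round the work are solid. World frame = base frame: x ahead of the robot, y to its left, z up, the work surface at z = 0. Lengths are in mm, angles in rad, forces in N, time in s.
With the tool pointing down it reaches from about 350 to 800 mm from the base axis. Payload 7.3 kg.
Tool frame: the origin (TCP) lies midway between the tips of the shut fingers; the grasp point (between the pads) lies 19 mm behind it; z points along the fingers, x is the direction in which the jaws open and shut, and the axes are right-handed (so a half turn about z gives the same grasp; the last joint's range is limited). The gripper opens to 85 mm and grips with 20 to 120 N. Pads are 22 mm wide; open, the fingers measure 114 mm over their backs; the gripper's body (76 mm by 85 mm) begins 54 mm behind the grasp point. The pads swing forward as they close: fully open they stand 13 mm farther back than shut.
Start: joints at [-1.485, 0.342, 1.524, -0, 1.275, -0.146], TCP at [120.63, -510.973, 231.322] pointing down, gripper open.
Joint ranges: [-2.53, 2.53], [-0.77, 2.02], [0.04, 2.7], [-1, 4.14], [0.28, 2.66], [-3.11, 3.11]. Speed limits (rad/s): [2.57, 2.57, 3.14, 3.14, 3.14, 3.14].

### API

Orientations are given as [roll, pitch, yaw] about the fixed x, y, z axes, in that order (R = Rz(yaw) Ry(pitch) Rx(roll)).
In Python, from cell import ctrl, vision, finder gives the robot as it stands.
- The arm moves only by the tool arm_command, never from a script. Its argument "motion" is a list of rows, each an object with "xyz": the shift along the tool's x, y, z in m, a list of three; "twist": the turn, a rotation vector about the tool's x, y, z in rad, a list of three. A call has 1 to 12 rows; each row is the pose to reach, as a shift and turn from the pose measured when the call began, along the tool's axes at that moment; what a row does not reach only later rows make up. A row lasts 1/12 s, in which the tool goes at most 41.7 mm and 7.16 degrees, less where a joint would pass 70% of its speed; a pose out of reach is approached as far as the arm can. A call with a gripper value outside its range is refused whole. "gripper" is the finger opening in m, from 0 to 0.0854, set as the call begins (left out, the last holds). The fingers move at their own pace and stop on an object; the grip force is fixed at half the most. Time passes only in rows, so rows that repeat a pose let the fingers close. It gives the time, the measured TCP pose, the force and the opening at its end, in the units of the state.
- ctrl.observe(): the state, without advancing time (a new reading comes with each control period).
- vision.get_image(name): name is "side" or "top" or "wrist"; returns a dict with "frame" (480x640x3 uint8, red, green, blue), "depth" (480x640 float32, mm along the optical axis (not along the pixel's ray), 0 where there is no reading), "fovy" (degrees; the focal length in pixels is half the picture's height over the tangent of half this angle, whatever the lens; pixels are square), "cx", "cy" (the principal point, pixels), "pose" (4x4, takes a point from camera to world coordinates). Camera axes: x right, y down, z forward; pixel columns grow to the right and rows downward; lengths in mm; the calibration is good to about 2 mm. The wrist camera is an equidistant fisheye: a pixel r from the principal point sees the ray r / f radians off the axis. A picture is of the moment at which its call begins.
- ctrl.close_job(): hands the job in, once; it reports no verdict.
Trained networks look in the newest picture that a camera, given by its name, has taken for a name from the list of things; names that differ only in an ending like _2 or _b are one class to them, and where a whole thing is asked for, a point or a joint stands for the part that bears it (a point fixed in the world has none). Each returns a list of dicts, best first, with "conf" (0 to 1); they miss things now and then, are a little off and sometimes report something else, mostly with a low value. They report only what shows in the picture. A call takes as long as a camera call. They do not tell look-alikes from the thing itself.
- finder.silhouettes(camera, label): "mask" (480x640 bool, what is visible of it) and "bbox" ([left, top, width, height] in pixels, round what is visible of it).
The state is a dict: "time_s": time; "q": joint angles; "qd": joint speeds; "joint_efforts": joint torques, N m; "tcp_pos": TCP position; "tool_rot": TCP orientation; "ft_force": force on the tool from outside, world axes, zero at the start; "moment": the same for the moment, N m; "width": finger opening in mm.
Only numpy, scipy, OpenCV 4.12 (cv2) and the standard library are available. Lean on these libraries where they do the work, as an engineer would, in place of code of your own. Each camera call takes 0.05 s, during which the arm holds its last target.

## Working session

There is one attempt and no reset: what is moved stays moved. The work goes in short steps, Python scripts to look and compute and a tool call to move; the robot and the scene stay as the last step left them, time stands still between calls to the robot, and variables do not carry over. Pictures are saved under pics/ and viewed, and the job is handed in when it is done.

Besides the shell and the picture viewer there is one more tool, called after "Call:" as name([rows], argument=value, ...), one row to a line, values as JSON. arm_command: Moves the arm, as the interface text tells. Its arguments: {"type":"object","properties":{"motion":{"type":"array","items":{"type":"object","properties":{"xyz":{"type":"array","items":{"type":"number"}},"twist":{"type":"array","items":{"type":"number"}}}}},"gripper":{"type":"number"}},"required":["motion"]}

```bash
ls; mkdir -p pics; python3 - <<'E'
from cell import ctrl, vision, finder
import cv2, numpy as np
s=ctrl.observe(); print(s)
for n in ("side","top"):
    im=vision.get_image(n); cv2.imwrite(f"pics/{n}0.png",im["frame"][:,:,::-1]); np.savez(f"{n}0.npz",**im)
    print(n,im["fovy"],im["cx"],im["cy"],im["pose"].round(3).tolist())
    for l in ("slide_case","slide_case_lid","stop_strip"):
        for r in finder.silhouettes(n,l): print(l,r["conf"],r["bbox"])
print(ctrl.observe()["time_s"])
E
```

```text
pics
{'time_s': 0.0, 'q': array([-1.48497100e+00,  3.42725304e-01,  1.52500420e+00, -2.14457209e-06,
        1.27538515e+00, -1.45975597e-01]), 'qd': array([-0.00080662,  0.00038351,  0.00016823,  0.00088626,  0.00050251,
       -0.00024813]), 'joint_efforts': array([-2.59779932e-03, -4.33681548e+01, -2.46014017e+01, -2.10155908e-04,
        7.85513461e-03,  1.21202248e-05]), 'tcp_pos': array([ 120.60825975, -510.55732342,  230.62908447]), 'tool_rot': array([-3.14137330e+00,  1.50611137e-03, -1.33899461e+00]), 'ft_force': array([ 0.01849996, -0.36636162, -0.89714158]), 'moment': array([-0.00142128,  0.04988679,  0.00163379]), 'width': 84.97387632288134}
side 44.47879835696317 320.74897436899863 227.14286381026193 [[-0.882, -0.321, 0.345, 61.306], [-0.471, 0.587, -0.658, 855.562], [0.009, -0.743, -0.669, 901.756], [0.0, 0.0, 0.0, 1.0]]
slide_case 0.63 [328.9, 190.8, 80.1, 47.3]
slide_case 0.61 [238.2, 185.8, 87.5, 112.9]
slide_case_lid 0.64 [331.8, 190.4, 79.6, 38.0]
slide_case_lid 0.58 [239.4, 185.3, 51.8, 87.0]
stop_strip 0.63 [200.4, 201.6, 96.8, 73.2]
top 56.58763065095527 323.2552698398684 246.92689354006737 [[0.155, -0.963, 0.223, 307.743], [-0.988, -0.15, 0.036, -8.476], [-0.001, -0.226, -0.974, 1008.95], [0.0, 0.0, 0.0, 1.0]]
slide_case 0.84 [244.6, 198.7, 84.9, 74.7]
slide_case 0.82 [338.3, 249.5, 77.6, 91.5]
slide_case_lid 0.88 [338.0, 251.2, 82.6, 89.0]
slide_case_lid 0.83 [245.4, 197.8, 82.4, 28.8]
stop_strip 0.84 [256.3, 174.0, 113.3, 45.3]
0.4
```

View pics/side0.png

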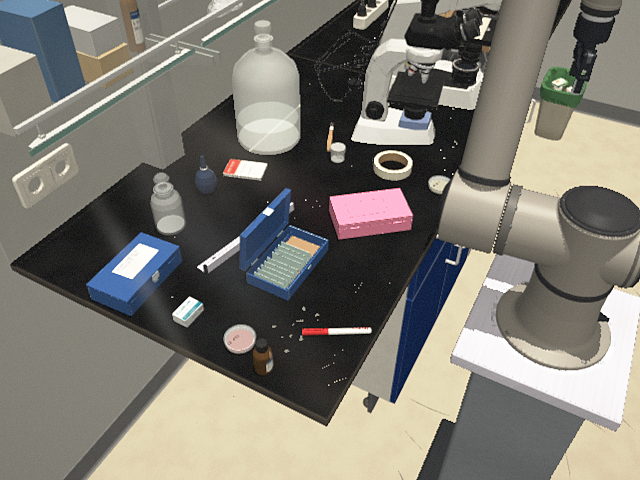

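View pics/top0.png

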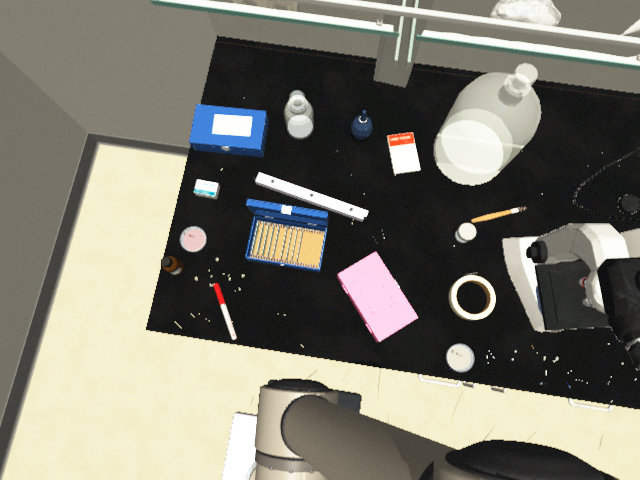

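```bash
cat > h.py <<'E'
import numpy as np, cv2
def cloud(im):
    d=im["depth"].astype(float); f=240/np.tan(np.radians(float(im["fovy"]))/2)
    v,u=np.mgrid[0:480,0:640]
    P=np.stack([(u-im["cx"])/f*d,(v-im["cy"])/f*d,d],-1)
    T=im["pose"]; W=P@T[:3,:3].T+T[:3,3]; W[d<=0]=np.nan
    return W
def proj(im,p):
    f=240/np.tan(np.radians(float(im["fovy"]))/2); T=im["pose"]
    c=(np.atleast_2d(p)-T[:3,3])@T[:3,:3]
    return np.c_[c[:,0]/c[:,2]*f+im["cx"],c[:,1]/c[:,2]*f+im["cy"]]
E
python3 - <<'E'
from h import *
im=dict(np.load("top0.npz")); W=cloud(im)
for (u,v) in [(300,300),(100,300),(247,262),(322,270),(285,266),(250,215),(322,225),(248,203),(326,212),(287,209),(258,178),(366,214),(262,182),(310,196),(360,213),(256,184),(364,219),(230,130),(220,300)]:
    print(u,v,W[v,u].round(1))
f=im["frame"][:,:,::-1]
cv2.imwrite("pics/c0.png",cv2.resize(f[165:285,235:380],None,fx=5,fy=5,interpolation=cv2.INTER_CUBIC))
# heightmap
x0,x1,y0,y1=350,800,-100,350
m=np.isfinite(W[...,0]);P=W[m];H=np.full((450,450),-5.)
for p in P[np.argsort(P[:,2])]:
    i,j=int(p[0]-x0),int(p[1]-y0)
    if 0<=i<449 and 0<=j<449: H[i:i+2,j:j+2]=p[2]
H=H[::-1,::-1]
cv2.imwrite("pics/h0.png",cv2.applyColorMap(np.clip((H+10)*1.6,0,255).astype(np.uint8),cv2.COLORMAP_JET))
E
```

```text
300 300 [408.6  61.5   0.8]
100 300 [ 364.7  940.  -842.4]
247 262 [476.1 196.8   0. ]
322 270 [484.1  23.    1.1]
285 266 [480.8 108.9  -2.3]
250 215 [587.6 211.    2.5]
322 225 [590.9  39.8  -2.3]
248 203 [576.6 192.  131.2]
326 212 [581.6  29.5 133.3]
287 209 [575.7 109.8 133.1]
258 178 [681.5 209.7   3.1]
366 214 [632.7 -58.8   0.8]
262 182 [667.2 195.   19. ]
310 196 [656.1  79.    2.1]
360 213 [ 6.335e+02 -4.450e+01 -6.000e-01]
256 184 [667.7 212.8  -2.6]
364 219 [613.3 -54.8  21.8]
230 130 [775.1 289.1  43.5]
220 300 [379.8 237.2  12.4]
```

View pics/c0.png

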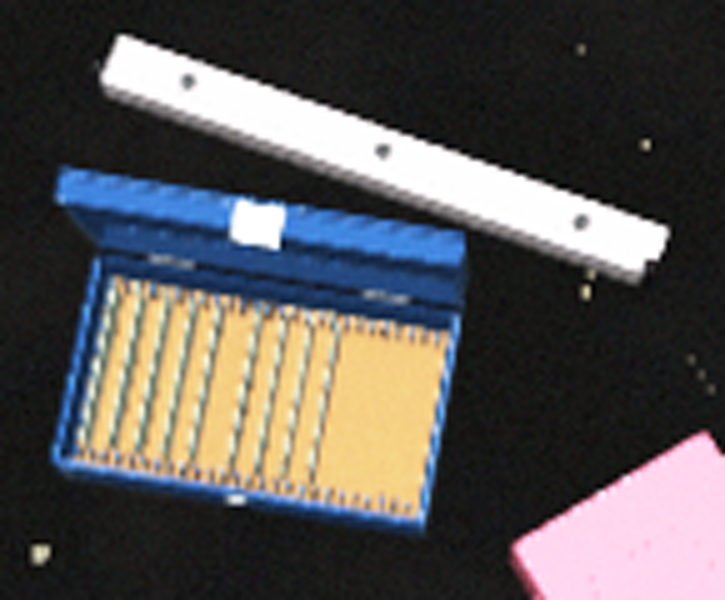

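View pics/h0.png

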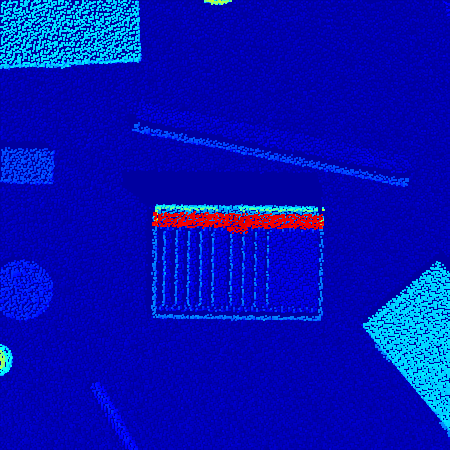

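```bash
python3 - <<'E'
from h import *
im=dict(np.load("top0.npz")); W=cloud(im); sd=dict(np.load("side0.npz")); S=cloud(sd)
P=W.reshape(-1,3); P=P[np.isfinite(P[:,0])]
Q=S.reshape(-1,3); Q=Q[np.isfinite(Q[:,0])]
def sel(P,x,y,z): return P[(P[:,0]>x[0])&(P[:,0]<x[1])&(P[:,1]>y[0])&(P[:,1]<y[1])&(P[:,2]>z[0])&(P[:,2]<z[1])]
# top camera: front rim z 22..36
for nm,C in (("top",P),("side",Q)):
    print(nm,"table z",np.median(sel(C,(400,460),(60,180),(-20,20))[:,2]))
    r=sel(C,(460,500),(35,190),(20,40)); print("rim",len(r))
    if len(r)>10:
        for a,b in ((35,70),(70,105),(105,150),(150,190)):
            q=r[(r[:,1]>a)&(r[:,1]<b)]; print(a,b,np.percentile(q[:,0],[2,10,50,90,98]).round(1),np.median(q[:,2]).round(1))
    l=sel(C,(540,640),(10,215),(22,160)); print("lid",len(l))
    for z in range(25,150,10):
        q=l[(l[:,2]>z)&(l[:,2]<z+10)]
        if len(q)>3: print(z,len(q),"x",np.percentile(q[:,0],[1,10,50,90,99]).round(1),"y",np.percentile(q[:,1],[1,99]).round(1))
    # strip upright
    s=sel(C,(600,700),(-80,230),(15,30)); print("strip",len(s)); 
    if len(s)>20:
        p=np.polyfit(s[:,1],s[:,0],1)
        for _ in range(3):
            res=s[:,0]-np.polyval(p,s[:,1]); s=s[np.abs(res)<8]; p=np.polyfit(s[:,1],s[:,0],1)
        res=s[:,0]-np.polyval(p,s[:,1]); print("fit",p,np.degrees(np.arctan(p[0])),np.percentile(res,[3,50,97]),np.percentile(s[:,1],[0,1,99,100]),np.median(s[:,2]))
    b=sel(C,(480,585),(0,230),(20,36)); print("base y",np.percentile(b[:,1],[0.5,2,98,99.5]))
    o=sel(C,(100,900),(-600,400),(120,2000))
    H=o.copy(); 
    for xx in range(100,900,100):
        print(xx,[ (int(np.max(t[:,2])) if len(t:=sel(C,(xx,xx+100),(yy,yy+100),(60,2000)))>3 else 0) for yy in range(-600,400,100)])
E
```

```text
top table z -0.4935466707518117
rim 189
35 70 [479.6 480.  480.9 482.6 488.6] 28.5
70 105 [480.2 480.4 482.3 493.1 498.4] 28.0
105 150 [479.9 481.  482.5 496.5 498.6] 27.1
150 190 [481.3 481.5 483.6 496.8 498.8] 27.4
lid 1515
25 407 x [540.7 549.6 579.2 589.2 593.8] y [ 27.3 196.4]
35 266 x [581.7 583.5 589.4 593.2 594.3] y [ 30.5 193. ]
45 63 x [580.6 590.2 591.8 593.1 593.6] y [ 26.5 194.6]
55 55 x [578.9 588.1 590.9 592.1 592.6] y [ 27.7 194.2]
65 42 x [579.5 588.3 589.4 590.7 591.3] y [ 26.  194.1]
75 8 x [577.5 578.1 584.  589.1 589.1] y [ 26.1 193.6]
85 6 x [575.1 575.7 578.3 582.2 583.2] y [ 26.4 193.6]
95 5 x [574.6 575.4 577.1 579.2 580.4] y [ 34.8 194.8]
105 5 x [573.4 573.9 575.7 577.2 578. ] y [ 26.3 194.9]
115 5 x [571.7 572.6 574.4 575.1 575.5] y [ 26.2 195.1]
125 532 x [569.  572.5 578.6 584.5 586.4] y [ 28.4 194.5]
135 43 x [567.  570.3 577.1 582.5 584.4] y [ 27.6 189.6]
strip 373
fit [2.03698576e-01 6.27585590e+02] 11.513549102793101 [-3.10690585 -0.11585333  3.69981024] [-58.61662482 -56.44667716 214.04424283 216.509296  ] 20.884002950515196
base y [ 26.87597185  27
[... 1162 characters left out ...]
8 197.3]
125 436 x [566.6 571.  576.7 582.7 585.1] y [ 27.  194.7]
135 22 x [565.9 567.5 574.3 580.4 581.1] y [ 44.4 175.1]
strip 197
fit [2.04872165e-01 6.25642258e+02] 11.578097031073142 [-3.72527    -0.35267098  4.80363574] [-60.00870891 -59.20605114 215.75414962 216.12304581] 20.276809228087018
base y [ 24.72825119  26.74229803 196.34761629 197.32097142]
100 [433, 453, 0, 0, 0, 573, 406, 0, 0, 0]
200 [0, 0, 0, 0, 0, 571, 403, 0, 0, 0]
300 [355, 358, 0, 0, 0, 0, 0, 0, 0, 0]
400 [346, 386, 0, 0, 0, 0, 0, 0, 0, 79]
500 [349, 378, 149, 0, 0, 0, 136, 137, 0, 0]
600 [293, 235, 0, 0, 0, 0, 0, 0, 0, 0]
700 [0, 0, 252, 289, 181, 343, 0, 90, 0, 0]
800 [0, 0, 354, 392, 392, 392, 463, 464, 463, 463]
```

Call:
arm_command([
  {"xyz": [-0.01,-0.012,0],"twist": [0,0,0.01]},
  {"xyz": [-0.03,-0.034,0],"twist": [0,0,0.02]},
  {"xyz": [-0.052,-0.059,0],"twist": [0,0,0.04]},
  {"xyz": [-0.075,-0.085,0],"twist": [0,0,0.06]},
  {"xyz": [-0.098,-0.111,0],"twist": [0,0,0.08]},
  {"xyz": [-0.121,-0.137,0],"twist": [0,0,0.1]},
  {"xyz": [-0.144,-0.163,0],"twist": [0,0,0.12]},
  {"xyz": [-0.167,-0.189,0],"twist": [0,0,0.14]},
  {"xyz": [-0.19,-0.215,0],"twist": [0,0,0.16]},
  {"xyz": [-0.213,-0.241,0],"twist": [0,0,0.18]},
  {"xyz": [-0.236,-0.268,0],"twist": [0,0,0.2]},
  {"xyz": [-0.259,-0.294,0],"twist": [0,0,0.232]},
], gripper=0.085)

```text
time_s: 1.4
tcp_pos: [348.0, -189.8, 231.5]
tool_rot: [-3.141, -0.0, -1.572]
ft_force: [0.9, -0.1, 0.5]
width: 85.0
```

Call:
arm_command([
  {"xyz": [-0.02,-0.02,0]},
  {"xyz": [-0.045,-0.045,0]},
  {"xyz": [-0.07,-0.07,0]},
  {"xyz": [-0.095,-0.095,0]},
  {"xyz": [-0.12,-0.12,0]},
  {"xyz": [-0.145,-0.145,0]},
  {"xyz": [-0.17,-0.17,0]},
  {"xyz": [-0.195,-0.195,0]},
  {"xyz": [-0.22,-0.22,0]},
  {"xyz": [-0.25,-0.25,0]},
  {"xyz": [-0.275,-0.275,0]},
  {"xyz": [-0.302,-0.295,0]},
])

```text
invalid input at $.motion[0]: expected keys xyz, twist
```

Call:
arm_command([
  {"xyz": [0,0,0.01]},
  {"xyz": [0,0,0.03]},
  {"xyz": [0,0,0.055]},
  {"xyz": [0,0,0.08]},
  {"xyz": [0,0,0.105]},
  {"xyz": [0,0,0.125]},
  {"xyz": [0,0,0.135]},
  {"xyz": [0,0,0.14]},
  {"xyz": [0,0,0.14]},
])

```text
invalid input at $.motion[0]: expected keys xyz, twist
```

```bash
python3 - <<'E'
from cell import ctrl, vision, finder
import cv2, numpy as np
s=ctrl.observe(); print(s["tcp_pos"],s["tool_rot"],s["ft_force"],s["moment"],s["q"])
a=vision.get_image("side")["frame"]; b=vision.get_image("top")["frame"]
o=np.hstack([cv2.resize(a[120:330,180:390],(400,400)),cv2.resize(b[130:340,200:410],(400,400))])
cv2.imwrite("pics/s1.png",o[:,:,::-1])
E
```

```text
[ 348.01496514 -189.78223051  231.54073283] [-3.14091575e+00 -3.55271927e-04 -1.57220571e+00] [ 0.85896836 -0.09911075  0.52528886] [-0.02122967 -0.0251123  -0.02523384] [-6.93325647e-01  1.02970682e-01  1.84006873e+00  1.69994306e-04
  1.19780535e+00  8.78818054e-01]
```

View pics/s1.png

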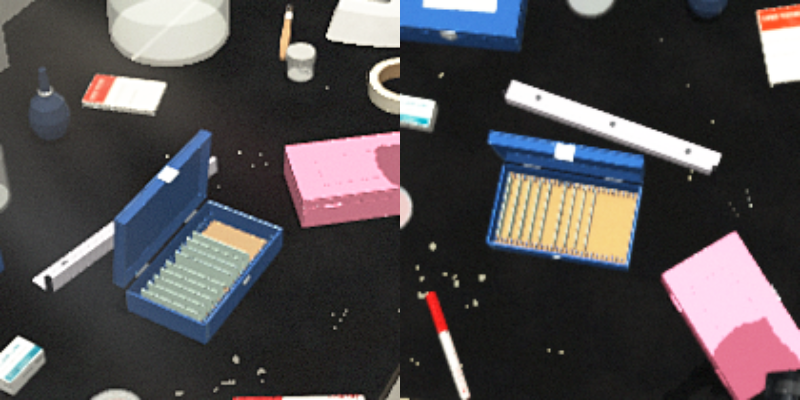

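The rows need a twist key, so both moves were refused and nothing moved. The picture shows the box still open: its lid is upright at about (165,190) in the left half and the strip is behind it. I'll resend the moves with twists.

Call:
arm_command([
  {"xyz": [-0.02,-0.02,0],"twist": [0,0,0]},
  {"xyz": [-0.045,-0.045,0],"twist": [0,0,0]},
  {"xyz": [-0.07,-0.07,0],"twist": [0,0,0]},
  {"xyz": [-0.095,-0.095,0],"twist": [0,0,0]},
  {"xyz": [-0.12,-0.12,0],"twist": [0,0,0]},
  {"xyz": [-0.145,-0.145,0],"twist": [0,0,0]},
  {"xyz": [-0.17,-0.17,0],"twist": [0,0,0]},
  {"xyz": [-0.195,-0.195,0],"twist": [0,0,0]},
  {"xyz": [-0.22,-0.22,0],"twist": [0,0,0]},
  {"xyz": [-0.25,-0.25,0],"twist": [0,0,0]},
  {"xyz": [-0.275,-0.275,0],"twist": [0,0,0]},
  {"xyz": [-0.302,-0.295,0],"twist": [0,0,0]},
])

```text
time_s: 2.5
tcp_pos: [644.4, 115.9, 231.6]
tool_rot: [-3.14, 0.001, -1.567]
ft_force: [0.2, -0.7, -0.4]
width: 84.6
```

Call:
arm_command([
  {"xyz": [0.001,0,0.01],"twist": [0,0,0]},
  {"xyz": [0.002,0,0.03],"twist": [0,0,0]},
  {"xyz": [0.003,0,0.055],"twist": [0,0,0]},
  {"xyz": [0.003,0,0.08],"twist": [0,0,0]},
  {"xyz": [0.003,0,0.105],"twist": [0,0,0]},
  {"xyz": [0.003,0,0.125],"twist": [0,0,0]},
  {"xyz": [0.003,0,0.135],"twist": [0,0,0]},
  {"xyz": [0.003,0,0.14],"twist": [0,0,0]},
  {"xyz": [0.003,0,0.14],"twist": [0,0,0]},
])

```text
time_s: 3.25
tcp_pos: [644.4, 112.4, 90.8]
tool_rot: [3.141, 0.0, -1.567]
ft_force: [-0.9, 0.1, -0.2]
width: 85.0
```

```bash
python3 - <<'E'
from cell import ctrl, vision, finder
import cv2, numpy as np
s=ctrl.observe(); print(s["tcp_pos"],s["tool_rot"],s["ft_force"],s["moment"],s["q"])
a=vision.get_image("side")["frame"]; b=vision.get_image("top")["frame"]
o=np.hstack([cv2.resize(a[120:330,180:390],(400,400)),cv2.resize(b[130:340,200:410],(400,400))])
cv2.imwrite("pics/s2.png",o[:,:,::-1])
E
```

```text
[644.42112359 112.35108251  90.83262655] [ 3.14141922e+00  4.02044683e-04 -1.56711733e+00] [-0.938187    0.10618278 -0.16863344] [ 0.03127037 -0.03384961  0.02427673] [5.53497621e-02 7.02030394e-01 1.31281895e+00 4.54515606e-04
 1.12689579e+00 1.62227183e+00]
```

View pics/s2.png

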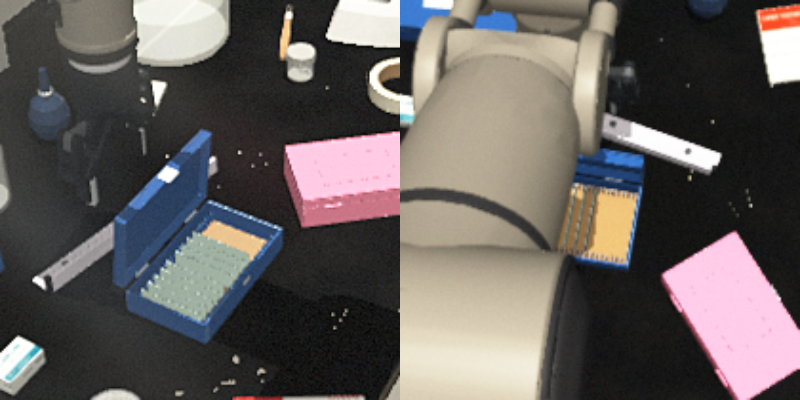

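Call:
arm_command([
  {"xyz": [0,0.008,0],"twist": [0,0,0]},
  {"xyz": [0,0.02,0],"twist": [0,0,0]},
  {"xyz": [0,0.032,-0.001],"twist": [0,0,0]},
  {"xyz": [0,0.04,-0.003],"twist": [0,0,0]},
  {"xyz": [0,0.046,-0.003],"twist": [0,0,0]},
  {"xyz": [0,0.052,-0.003],"twist": [0,0,0]},
  {"xyz": [0,0.058,-0.003],"twist": [0,0,0]},
  {"xyz": [0,0.064,-0.003],"twist": [0,0,0]},
  {"xyz": [0,0.07,-0.002],"twist": [0,0,0]},
  {"xyz": [0,0.076,-0.001],"twist": [0,0,0]},
  {"xyz": [0,0.082,0.001],"twist": [0,0,0]},
  {"xyz": [0,0.086,0.003],"twist": [0,0,0]},
])

```text
time_s: 4.35
tcp_pos: [558.5, 112.4, 89.2]
tool_rot: [-3.139, 0.001, -1.567]
ft_force: [0.3, -0.3, 0.9]
width: 85.2
```

```bash
python3 - <<'E'
from cell import ctrl, vision, finder
import cv2, numpy as np
s=ctrl.observe(); print(s["time_s"],s["tcp_pos"],s["tool_rot"],s["ft_force"],s["moment"],s["q"])
a=vision.get_image("side")["frame"]; b=vision.get_image("wrist")["frame"]
o=np.hstack([cv2.resize(a[120:330,180:390],(400,400)),cv2.resize(b[:,80:560],(400,400))])
cv2.imwrite("pics/s3.png",o[:,:,::-1])
E
```

```text
4.35 [558.52005904 112.37509867  89.23998012] [-3.13909805e+00  5.25857307e-04 -1.56674481e+00] [ 0.2537983  -0.34652463  0.89569594] [ 0.0633832  -0.02985142  0.0266322 ] [6.38340480e-02 5.67044868e-01 1.58447515e+00 4.50318381e-04
 9.87551123e-01 1.63033198e+00]
```

View pics/s3.png

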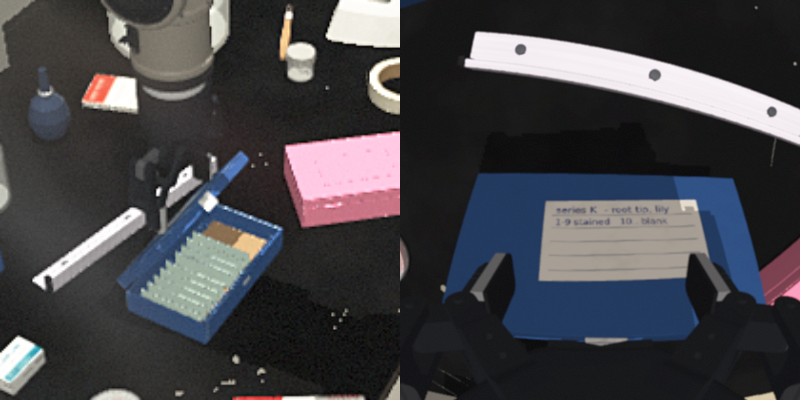

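Call:
arm_command([
  {"xyz": [0,0.006,0.004],"twist": [0,0,0]},
  {"xyz": [0,0.0125,0.0097],"twist": [0,0,0]},
  {"xyz": [0,0.017,0.0135],"twist": [0,0,0]},
  {"xyz": [0,0.0215,0.017],"twist": [0,0,0]},
  {"xyz": [0,0.025,0.021],"twist": [0,0,0]},
  {"xyz": [0,0.029,0.0257],"twist": [0,0,0]},
  {"xyz": [0,0.032,0.03],"twist": [0,0,0]},
  {"xyz": [0,0.035,0.0355],"twist": [0,0,0]},
  {"xyz": [0,0.037,0.04],"twist": [0,0,0]},
  {"xyz": [0,0.039,0.045],"twist": [0,0,0]},
  {"xyz": [0,0.041,0.049],"twist": [0,0,0]},
  {"xyz": [0,0.042,0.052],"twist": [0,0,0]},
])

```text
time_s: 5.45
tcp_pos: [515.9, 112.1, 36.3]
tool_rot: [-3.141, 0.0, -1.567]
ft_force: [0.0, 0.6, 0.2]
width: 84.8
```

```bash
python3 - <<'E'
from cell import ctrl, vision, finder
import cv2, numpy as np
s=ctrl.observe(); print(s["time_s"],s["tcp_pos"],s["tool_rot"],s["ft_force"],s["moment"],s["q"])
a=vision.get_image("side")["frame"]; b=vision.get_image("wrist")["frame"]
o=np.hstack([cv2.resize(a[120:330,180:390],(400,400)),cv2.resize(b[:,80:560],(400,400))])
cv2.imwrite("pics/s4.png",o[:,:,::-1])
E
```

```text
5.45 [515.91991644 112.13569584  36.25360477] [-3.14096913e+00  2.93393283e-04 -1.56666474e+00] [0.0406462  0.63239846 0.16084619] [-0.07501219 -0.00456309 -0.04930262] [6.86543820e-02 5.84345590e-01 1.74700583e+00 3.48860633e-04
 8.09600119e-01 1.63507866e+00]
```

View pics/s4.png

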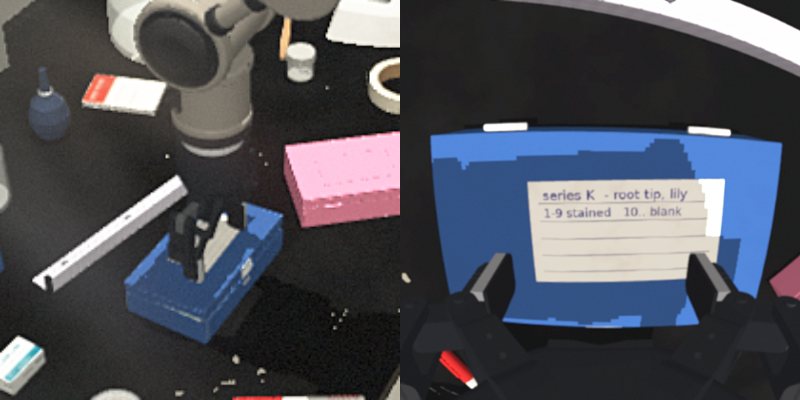

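The lid is nearly shut, with the fingers on it at about (215,240) in the left half. Next I'll press lightly to close it fully.

Call:
arm_command([
  {"xyz": [0,0,0.001],"twist": [0,0,0]},
  {"xyz": [0,0,0.002],"twist": [0,0,0]},
  {"xyz": [0,0,0.003],"twist": [0,0,0]},
  {"xyz": [0,0,0.004],"twist": [0,0,0]},
  {"xyz": [0,0,0.0045],"twist": [0,0,0]},
  {"xyz": [0,0,0.0045],"twist": [0,0,0]},
])

```text
time_s: 6.05
tcp_pos: [515.8, 112.1, 31.7]
tool_rot: [-3.142, 0.0, -1.567]
ft_force: [-0.4, 0.4, -0.2]
width: 84.9
```

Call:
arm_command([
  {"xyz": [0,0,0.0005],"twist": [0,0,0]},
  {"xyz": [0,0,0.001],"twist": [0,0,0]},
  {"xyz": [0,0,0.0015],"twist": [0,0,0]},
  {"xyz": [0,0,0.002],"twist": [0,0,0]},
  {"xyz": [0,0,0.002],"twist": [0,0,0]},
])

```text
time_s: 6.47
tcp_pos: [516.0, 112.1, 31.4]
tool_rot: [-3.141, 0.0, -1.566]
ft_force: [-5.0, -0.7, 16.2]
width: 85.2
```

Call:
arm_command([
  {"xyz": [0,0,-0.005],"twist": [0,0,0]},
  {"xyz": [0,0,-0.02],"twist": [0,0,0]},
  {"xyz": [0,0,-0.04],"twist": [0,0,0]},
  {"xyz": [0,0.01,-0.06],"twist": [0,0,0.03]},
  {"xyz": [-0.002,0.025,-0.075],"twist": [0,0,0.07]},
  {"xyz": [-0.006,0.042,-0.08],"twist": [0,0,0.11]},
  {"xyz": [-0.01,0.059,-0.08],"twist": [0,0,0.15]},
  {"xyz": [-0.014,0.07,-0.08],"twist": [0,0,0.18]},
  {"xyz": [-0.015,0.076,-0.08],"twist": [0,0,0.198]},
  {"xyz": [-0.015,0.076,-0.08],"twist": [0,0,0.198]},
])

```text
time_s: 7.3
tcp_pos: [438.8, 127.0, 111.5]
tool_rot: [-3.141, 0.0, -1.764]
ft_force: [0.5, -1.0, 0.3]
width: 85.0
```

```bash
python3 - <<'E'
from cell import ctrl, vision, finder
from h import *
s=ctrl.observe(); print(s["time_s"],s["tcp_pos"],s["tool_rot"],s["ft_force"],s["q"])
im=vision.get_image("side"); a=im["frame"]; b=vision.get_image("wrist")["frame"]
o=np.hstack([cv2.resize(a[120:330,180:390],(400,400)),cv2.resize(b[:,80:560],(400,400))])
cv2.imwrite("pics/s5.png",o[:,:,::-1])
Q=cloud(im).reshape(-1,3)
m=(Q[:,0]>460)&(Q[:,0]<610)&(Q[:,1]>15)&(Q[:,1]<210)&(Q[:,2]>38)&(Q[:,2]<70); q=Q[m]
for i in range(470,600,15):
    t=q[(q[:,0]>=i)&(q[:,0]<i+15)]
    if len(t): print(i,len(t),np.percentile(t[:,2],[5,50,95]).round(1),np.percentile(t[:,1],[1,99]).round(1))
E
```

```text
7.3 [438.83442822 127.02712921 111.47563284] [-3.14116525e+00  2.83580268e-04 -1.76422407e+00] [ 0.49606499 -0.95318533  0.30267507] [1.13643716e-01 3.64229747e-01 1.87189851e+00 1.79454234e-04
 9.04971271e-01 1.87775703e+00]
470 218 [38.7 43.3 46.3] [ 29.7 196.8]
485 352 [40.7 43.8 46.6] [ 26.4 196.9]
500 272 [41.2 43.9 46.5] [ 40.5 196.2]
515 316 [40.7 43.9 46.5] [ 38.2 196. ]
530 312 [40.8 44.2 46.7] [ 72.3 196.1]
545 359 [41.3 44.1 47. ] [ 43.4 195.5]
560 403 [40.8 43.8 46.7] [ 26.9 195.2]
575 118 [40.5 43.2 46. ] [ 33.1 195.6]
```

View pics/s5.png

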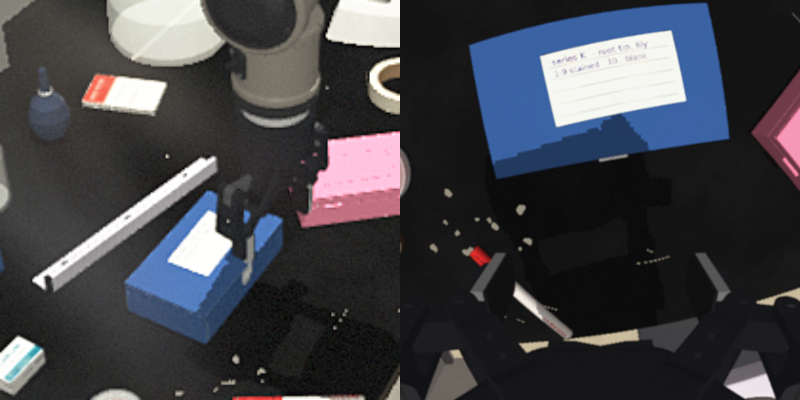

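Call:
arm_command([
  {"xyz": [0,0,0.01],"twist": [0.02,0,0]},
  {"xyz": [0,0,0.03],"twist": [0.05,0,0]},
  {"xyz": [0,0,0.05],"twist": [0.08,0,0]},
  {"xyz": [0,0,0.07],"twist": [0.11,0,0]},
  {"xyz": [0,0,0.09],"twist": [0.14,0,0]},
  {"xyz": [0,0,0.102],"twist": [0.15,0,0]},
  {"xyz": [0,0,0.109],"twist": [0.15,0,0]},
  {"xyz": [0,0,0.112],"twist": [0.15,0,0]},
  {"xyz": [0,0,0.112],"twist": [0.15,0,0]},
])

```text
time_s: 8.15
tcp_pos: [441.4, 126.6, -0.9]
tool_rot: [-2.99, 0.0, -1.764]
ft_force: [0.5, 0.7, 0.7]
width: 85.1
```

```bash
python3 - <<'E'
from cell import ctrl, vision, finder
from h import *
from scipy.spatial.transform import Rotation as R
s=ctrl.observe(); print(s["time_s"],s["tcp_pos"],s["tool_rot"],s["ft_force"],s["q"])
r=R.from_euler("xyz",s["tool_rot"]).as_matrix(); print(r.round(3))
ex=np.array([.9798,-.2001,0]);ez=np.array([0,0,1.]); print("ex in tool",(r.T@ex).round(4),"up in tool",(r.T@ez).round(4))
im=vision.get_image("side"); a=im["frame"]; b=vision.get_image("wrist")["frame"]
o=np.hstack([cv2.resize(a[120:330,180:390],(400,400)),cv2.resize(b[:,80:560],(400,400))])
cv2.imwrite("pics/s6.png",o[:,:,::-1])
E
```

```text
8.15 [441.39790724 126.63448814  -0.86835196] [-2.99014657e+00  4.20520769e-04 -1.76369615e+00] [0.45007906 0.68075157 0.74894946] [ 0.14666457  0.53183767  2.0739291  -0.12969463  0.39576061  2.02658726]
[[-0.192 -0.97   0.148]
 [-0.981  0.19  -0.029]
 [-0.    -0.151 -0.989]]
ex in tool [ 0.0086 -0.9885  0.1509] up in tool [-4.000e-04 -1.509e-01 -9.886e-01]
```

View pics/s6.png

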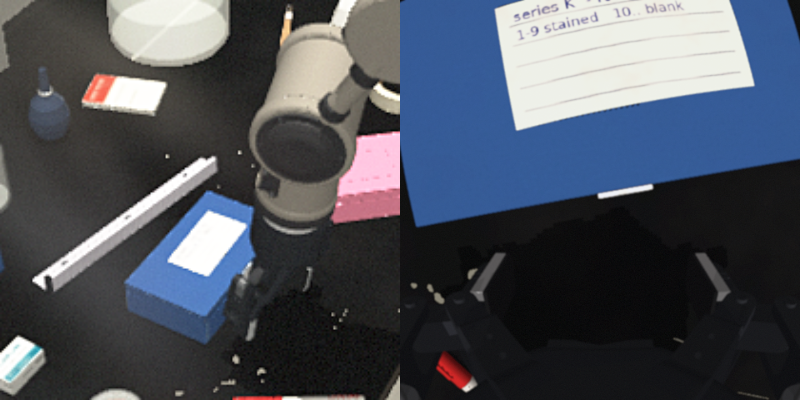

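Call:
arm_command([
  {"xyz": [0,-0.0049,0.0008],"twist": [0,0,0]},
  {"xyz": [0,-0.0099,0.0015],"twist": [0,0,0]},
  {"xyz": [0,-0.0148,0.0023],"twist": [0,0,0]},
  {"xyz": [0,-0.0188,0.0029],"twist": [0,0,0]},
  {"xyz": [0,-0.0227,0.0035],"twist": [0,0,0]},
  {"xyz": [0,-0.0267,0.0041],"twist": [0,0,0]},
  {"xyz": [0,-0.0307,0.0047],"twist": [0,0,0]},
  {"xyz": [0,-0.0346,0.0053],"twist": [0,0,0]},
  {"xyz": [0,-0.0386,0.0059],"twist": [0,0,0]},
  {"xyz": [0,-0.0425,0.0065],"twist": [0,0,0]},
  {"xyz": [0,-0.0465,0.0071],"twist": [0,0,0]},
  {"xyz": [0,-0.0494,0.0075],"twist": [0,0,0]},
])

```text
time_s: 9.25
tcp_pos: [491.4, 117.1, 0.1]
tool_rot: [-2.988, 0.001, -1.764]
ft_force: [-2.2, 1.1, -0.3]
width: 85.1
```

```bash
python3 - <<'E'
from cell import ctrl, vision, finder
from h import *
s=ctrl.observe(); print(s["time_s"],s["tcp_pos"],s["tool_rot"],s["ft_force"],s["q"])
im=vision.get_image("side"); a=im["frame"]; b=vision.get_image("wrist")["frame"]
o=np.hstack([cv2.resize(a[120:330,180:390],(400,400)),cv2.resize(b[:,80:560],(400,400))])
cv2.imwrite("pics/s7.png",o[:,:,::-1])
E
```

```text
9.25 [4.91384652e+02 1.17050365e+02 8.66207337e-02] [-2.98832428e+00  1.04627291e-03 -1.76381488e+00] [-2.23007923  1.06803324 -0.31548387] [ 0.10993902  0.57591919  1.95432464 -0.09921356  0.46663115  1.95922362]
```

View pics/s7.png

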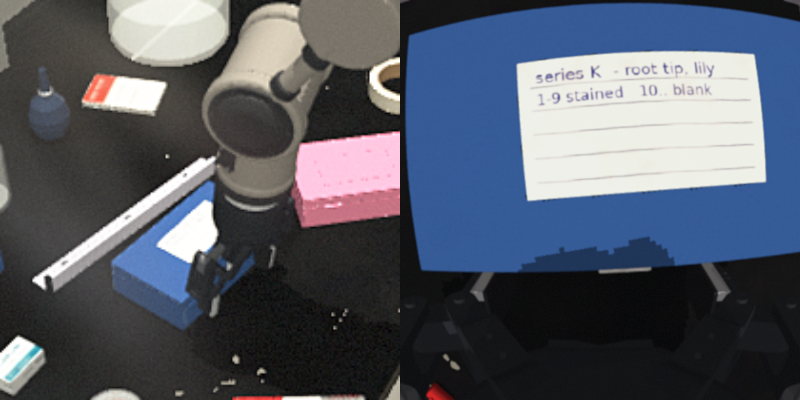

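Call:
arm_command([
  {"xyz": [0,-0.003,0.0005],"twist": [0,0,0]},
  {"xyz": [0,-0.006,0.0009],"twist": [0,0,0]},
  {"xyz": [0,-0.009,0.0014],"twist": [0,0,0]},
  {"xyz": [0,-0.012,0.0018],"twist": [0,0,0]},
  {"xyz": [0,-0.015,0.0023],"twist": [0,0,0]},
  {"xyz": [0,-0.018,0.0027],"twist": [0,0,0]},
  {"xyz": [0,-0.021,0.0032],"twist": [0,0,0]},
  {"xyz": [0,-0.024,0.0036],"twist": [0,0,0]},
  {"xyz": [0,-0.027,0.0041],"twist": [0,0,0]},
  {"xyz": [0,-0.029,0.0044],"twist": [0,0,0]},
  {"xyz": [0,-0.031,0.0047],"twist": [0,0,0]},
  {"xyz": [0,-0.033,0.005],"twist": [0,0,0]},
])

```text
time_s: 10.35
tcp_pos: [524.6, 110.5, 0.3]
tool_rot: [-2.988, 0.001, -1.764]
ft_force: [-1.8, 0.2, -1.2]
width: 85.0
```

```bash
python3 - <<'E'
from cell import ctrl, vision, finder
from h import *
s=ctrl.observe(); print(s["time_s"],s["tcp_pos"],s["tool_rot"],s["ft_force"],s["q"])
im=vision.get_image("side"); a=im["frame"]; b=vision.get_image("wrist")["frame"]
o=np.hstack([cv2.resize(a[120:330,180:390],(400,400)),cv2.resize(b[:,80:560],(400,400))])
cv2.imwrite("pics/s8.png",o[:,:,::-1])
E
```

```text
10.35 [5.24612286e+02 1.10515302e+02 2.78526399e-01] [-2.98759555e+00  1.28834264e-03 -1.76426521e+00] [-1.7533081   0.19628466 -1.2241756 ] [ 0.08914201  0.60888164  1.87103293 -0.08448248  0.5148777   1.92398989]
```

View pics/s8.png

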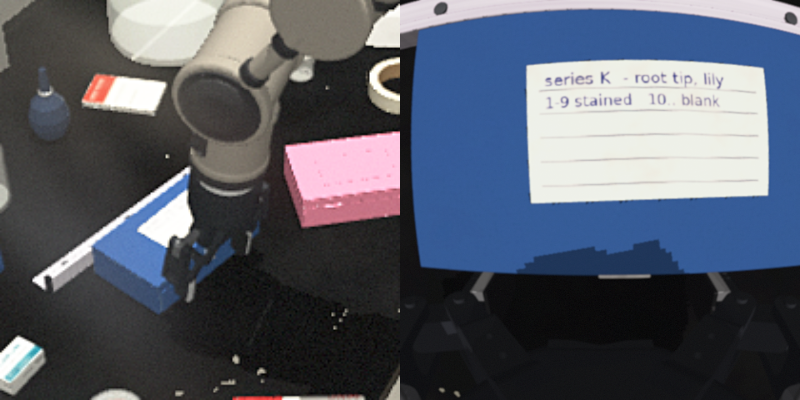

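Call:
arm_command([
  {"xyz": [0,-0.001,0.0002],"twist": [0,0,0]},
  {"xyz": [0,-0.002,0.0003],"twist": [0,0,0]},
  {"xyz": [0,-0.003,0.0005],"twist": [0,0,0]},
  {"xyz": [0,-0.004,0.0006],"twist": [0,0,0]},
  {"xyz": [0,-0.005,0.0008],"twist": [0,0,0]},
  {"xyz": [0,-0.006,0.0009],"twist": [0,0,0]},
  {"xyz": [0,-0.006,0.0009],"twist": [0,0,0]},
])

```text
time_s: 11.03
tcp_pos: [531.3, 109.3, 0.5]
tool_rot: [-2.986, 0.002, -1.764]
ft_force: [-1.7, 0.3, -1.0]
width: 84.9
```

Call:
arm_command([
  {"xyz": [0,-0.0008,0.0001],"twist": [0,0,0]},
  {"xyz": [0,-0.0016,0.0002],"twist": [0,0,0]},
  {"xyz": [0,-0.0024,0.0004],"twist": [0,0,0]},
  {"xyz": [0,-0.0024,0.0004],"twist": [0,0,0]},
])

```text
time_s: 11.37
tcp_pos: [533.9, 108.8, 0.5]
tool_rot: [-2.986, 0.002, -1.764]
ft_force: [-1.7, -0.1, -0.7]
width: 84.9
```

```bash
python3 - <<'E'
from cell import ctrl, vision, finder
from h import *
s=ctrl.observe(); print(s["time_s"],s["tcp_pos"],s["ft_force"],s["moment"])
im=vision.get_image("side"); a=im["frame"]; b=vision.get_image("wrist")["frame"]
o=np.hstack([cv2.resize(a[150:300,190:340],(400,400),interpolation=cv2.INTER_CUBIC),cv2.resize(b[0:300,100:400],(400,400))])
cv2.imwrite("pics/s9.png",o[:,:,::-1])
E
```

```text
11.3667 [5.33949487e+02 1.08796434e+02 4.89253472e-01] [-1.66254414 -0.1297513  -0.72176426] [ 0.06520124  0.33520666 -0.0319109 ]
```

View pics/s9.png

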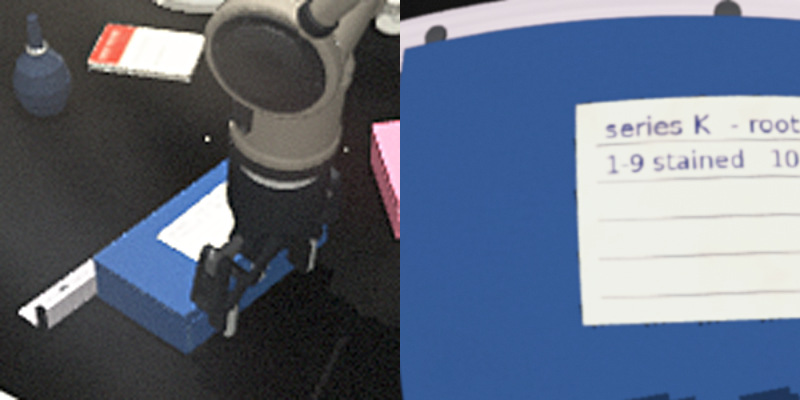

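Call:
arm_command([
  {"xyz": [0,-0.0007,0.0001],"twist": [0,0,0]},
  {"xyz": [0,-0.0014,0.0002],"twist": [0,0,0]},
  {"xyz": [0,-0.0014,0.0002],"twist": [0,0,0]},
])

```text
time_s: 11.72
tcp_pos: [535.5, 108.5, 0.6]
tool_rot: [-2.986, 0.002, -1.764]
ft_force: [-2.0, -0.4, -0.9]
width: 85.1
```

Call:
arm_command([
  {"xyz": [0,-0.0007,0.0001],"twist": [0,0,0]},
  {"xyz": [0,-0.0014,0.0002],"twist": [0,0,0]},
  {"xyz": [0,-0.0014,0.0002],"twist": [0,0,0]},
])

```text
time_s: 11.97
tcp_pos: [536.0, 108.4, 0.4]
tool_rot: [-2.988, 0.001, -1.764]
ft_force: [-5.7, 2.0, 1.9]
width: 85.1
```

Call:
arm_command([
  {"xyz": [0,-0.0006,0.0001],"twist": [0,0,0]},
  {"xyz": [0,-0.0012,0.0002],"twist": [0,0,0]},
  {"xyz": [0,-0.0012,0.0002],"twist": [0,0,0]},
])

```text
time_s: 12.22
tcp_pos: [536.0, 108.4, 0.4]
tool_rot: [-2.99, 0.001, -1.764]
ft_force: [-7.8, 1.7, 5.0]
width: 84.8
```

```bash
python3 - <<'E'
from cell import ctrl
s=ctrl.observe(); print(s["time_s"],s["tcp_pos"],s["tool_rot"],s["ft_force"],s["moment"])
E
```

```text
12.2167 [5.35984218e+02 1.08397949e+02 3.52441642e-01] [-2.98996247e+00  1.05039430e-03 -1.76447627e+00] [-7.83171153  1.70195938  5.0039848 ] [ 0.33890763  1.06699895 -0.04174401]
```

Call:
arm_command([
  {"xyz": [0,0.002,-0.0003],"twist": [0,0,0]},
  {"xyz": [0,0.006,-0.0009],"twist": [0,0,0]},
  {"xyz": [0,0.015,-0.0023],"twist": [0,0,0]},
  {"xyz": [0,0.03,-0.0045],"twist": [0,0,0]},
  {"xyz": [0,0.05,-0.008],"twist": [0,0,0]},
  {"xyz": [0,0.065,-0.02],"twist": [-0.03,0,0]},
  {"xyz": [0,0.075,-0.045],"twist": [-0.07,0,0]},
  {"xyz": [0,0.085,-0.075],"twist": [-0.11,0,0]},
  {"xyz": [0,0.09,-0.11],"twist": [-0.15,0,0]},
  {"xyz": [0,0.095,-0.145],"twist": [-0.15,0,0]},
  {"xyz": [0,0.1,-0.175],"twist": [-0.15,0,0]},
  {"xyz": [0,0.1,-0.19],"twist": [-0.15,0,0]},
])

```text
time_s: 13.22
tcp_pos: [410.6, 133.1, 176.3]
tool_rot: [-3.135, 0.003, -1.764]
ft_force: [0.4, -0.2, 0.3]
width: 85.0
```

```bash
python3 - <<'E'
from cell import ctrl, vision, finder
from h import *
s=ctrl.observe(); print(s["time_s"],s["tcp_pos"],s["tool_rot"],s["ft_force"],s["q"])
im=vision.get_image("side"); a=im["frame"]; t=vision.get_image("top"); b=t["frame"]
np.savez("side9.npz",**im); np.savez("top9.npz",**t)
o=np.hstack([cv2.resize(a[150:300,180:330],(400,400),interpolation=cv2.INTER_CUBIC),cv2.resize(b[150:300,230:380],(400,400),interpolation=cv2.INTER_CUBIC)])
cv2.imwrite("pics/s10.png",o[:,:,::-1])
for nm,i in (("side",im),("top",t)):
    Q=cloud(i).reshape(-1,3); Q=Q[np.isfinite(Q[:,0])]
    c=Q-np.array([639.5,78.5,0]); X=c[:,0]*.9798-c[:,1]*.2001; Y=c[:,0]*.2001+c[:,1]*.9798; Z=c[:,2]
    for y in range(-75,106,20):
        k=(Y>y-10)&(Y<y+10)&(X>-130)&(X<40)
        tp=k&(Z>38)&(Z<60); 
        print(nm,y,tp.sum(),"x",np.percentile(X[tp],[2,98]).round(1) if tp.sum()>5 else None,"z",np.percentile(Z[tp],[5,50,95]).round(1) if tp.sum()>5 else None)
    k=(X>-90)&(X<-20)&(Z>38)&(Z<60)&(abs(Y)<130); print("y ext",np.percentile(Y[k],[.5,1,99,99.5]))
E
```

```text
13.2167 [410.57664724 133.09790705 176.34710383] [-3.13527887e+00  2.51076742e-03 -1.76424683e+00] [ 0.39116519 -0.17175468  0.29259424] [1.35285627e-01 2.27711403e-01 1.85405151e+00 3.88861669e-04
 1.05304349e+00 1.89934907e+00]
side -75 258 x [-100.    -2.8] z [39.9 43.7 46.7]
side -55 278 x [-100.3   -2.3] z [40.8 43.8 46.7]
side -35 300 x [-99.9  -1.5] z [40.7 43.9 46.8]
side -15 289 x [-100.2   -2.3] z [40.6 43.9 46.7]
side 5 315 x [-102.1   -3.2] z [40.6 43.7 46.7]
side 25 324 x [-100.8   -3.2] z [40.7 43.9 46.9]
side 45 330 x [-100.6   -3.6] z [40.6 43.6 46.8]
side 65 320 x [-101.1   -2.3] z [40.8 43.9 46.7]
side 85 243 x [-100.    -3.7] z [39.3 43.5 46.5]
side 105 0 x None z None
y ext [-83.50272333 -82.39251198  85.70292177  86.09079201]
top -75 345 x [-97.7  -1. ] z [40.9 43.8 46.7]
top -55 387 x [-98.   -0.3] z [40.7 43.9 46.7]
top -35 382 x [-97.   -0.7] z [40.9 43.9 46.5]
top -15 378 x [-98.3  -1.8] z [41.  44.1 46.9]
top 5 384 x [-99.1  -1.5] z [41.1 43.9 47. ]
top 25 378 x [-98.   -0.4] z [41.5 44.1 47.3]
top 45 335 x [-91.9  -1.4] z [41.1 44.2 46.9]
top 65 255 x [-72.  -1.] z [41.2 43.8 47.4]
top 85 133 x [-56.9  -0.5] z [41.1 43.8 47.1]
top 105 0 x None z None
y ext [-82.37622392 -81.5066744   84.71431922  86.07235765]
```

View pics/s10.png

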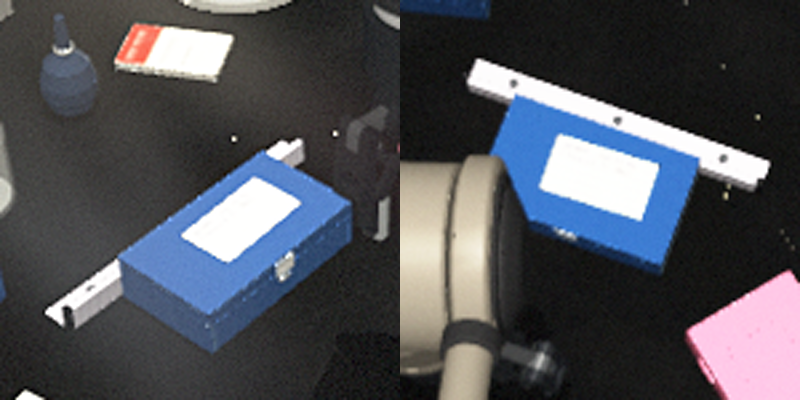

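```bash
python3 - <<'E'
from h import *
a=np.load("side0.npz")["frame"].astype(int);b=np.load("side9.npz")["frame"].astype(int)
for n,(u,v) in dict(bottle=(262,357),petri=(240,338),glass=(188,311),marker=(336,330),shutbox=(135,272),pot=(338,152),tape=(392,165),pink=(370,213),petri1=(439,184)).items():
    print(n,np.abs(a[v-15:v+15,u-20:u+20]-b[v-15:v+15,u-20:u+20]).mean().round(1))
from cell import ctrl
print(ctrl.observe()["ft_force"]); ctrl.close_job()
E
```

```text
bottle 9.1
petri 15.8
glass 10.7
marker 10.7
shutbox 12.3
pot 60.0
tape 11.8
pink 29.0
petri1 45.8
[ 0.64939629 -0.18882709 -0.12331442]
the job is handed in; nothing more can be done
```

The lid of the open blue box is shut, and the box is back against the aluminium strip. The job is handed in, after about 13 s of robot time.

- **Lid:** I swung it over with both fingertips and pressed it down, reaching about 16 N. Both cameras then showed the lid flat at about 44 mm, against 45 mm nominal when shut.
- **Box against the strip:** I pushed the front face low down with both fingertips. The box turned about 11° to line up with the strip and slid back until the tool stopped moving at about 8 N.
- **Last position check:** The box is parallel to the strip within measurement noise. It is 1–2 mm from the strip's middle along its length. The cameras put its back edge 0.3–3.7 mm short of the front face, about the 2 mm calibration limit, so I relied on the stop in motion and the rise in force to judge it flush.
- **Other things on the worktop:** The wrist force was near zero at hand-in, with the arm backed clear. I compared before and after pictures only roughly. The stain bottle, pink petri dish, cover glass box, marker, tape roll and shut blue box showed only small differences. The screw pot, the pink box and the cream petri dish areas differed more. I put that down to the arm and its shadow in the view and did not check further; the fingertips never went near them.

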